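# Gauge a board sample, then click the depth carriage into the matching notch

## Robot

A 7-joint arm with a two-finger parallel gripper is mounted at the origin on the work surface. World frame = base frame: x ahead of the robot, y to its left, z up, the work surface at z = 0. Lengths are in m, angles in rad, forces in N, time in s.
With the tool pointing down it reaches from about 0.4 to 0.875 m from the base axis. Payload 19.3 kg.
Tool frame: the origin (TCP) lies at the very end of the fingers, on their centre line; the grasp point (between the pads) lies 19 mm behind it; z points along the fingers, y is the line along which they close (so a half turn about z gives the same grasp; the last joint's range is limited). The gripper opens to 85 mm and grips with 20 to 120 N. Pads are 22 mm wide; open, the fingers measure 114 mm over their backs; the gripper's body (76 mm by 85 mm) begins 54 mm behind the grasp point. The pads swing forward as they close: fully open they stand 13 mm farther back than shut.
Start: joints at [-1.382, 0.521, -0.036, 1.599, 0.021, 1.021, -0.113], TCP at [0.16, 0.604, 0.231] pointing down, gripper open.
Joint ranges: [-2.91, 2.91], [-0.3, 2.13], [-1.5, 1.42], [0.17, 2.43], [-1.26, 4.41], [0.16, 1.93], [-2.52, 2.52]. Speed limits (rad/s): [1.89, 1.89, 2.39, 2.39, 3.01, 3.01, 3.01].

## Interface

Orientations are given as [roll, pitch, yaw] about the fixed x, y, z axes, in that order (R = Rz(yaw) Ry(pitch) Rx(roll)).
In Python, from workcell import monitor, optics, job_done gives the robot as it stands.
- The arm moves only by the shell command python3 -m handwheel 'ROWS' [FORCE]. ROWS is JSON, a list of rows, each an object of numbers: "dx", "dy", "dz": the shift along the tool's x, y, z in cm; "wx", "wy", "wz": the turn, a rotation vector about the tool's x, y, z in rad; "claw": the opening in per cent of the stroke, from 0 (shut) to 100 (fully open). A call has 1 to 8 rows; each row shifts and turns the commanded pose from where the row before left it, along the tool's axes as they then stand; what a row does not reach is not made up. A row lasts 1/8 s, in which the tool goes at most 62.5 mm and 10.7 degrees, less where a joint would pass 70% of its speed; a pose out of reach is approached as far as the arm can. A call with a gripper value outside its range is refused whole. The fingers move at their own pace and stop on an object; FORCE is the grip in N (left out, the last holds). Time passes only in rows, so rows that do not move let the fingers close. It gives the time, the measured TCP pose, the force, the opening and the grip force at its end, in the units of the state.
- monitor.observe(): the state, without advancing time (a new reading comes with each control period).
- optics.grab_frame(name): name is "scene" or "side" or "wrist"; returns a dict with "frame" (384x512x3 uint8, blue, green, red), "fovy" (degrees; the focal length in pixels is half the picture's height over the tangent of half this angle, whatever the lens; pixels are square), "cx", "cy" (the principal point, pixels), "R" (3x3) and "t" (3): a world point X has camera coordinates R X + t. Camera axes: x right, y down, z forward; pixel columns grow to the right and rows downward; lengths in m; the calibration is good to about 2 mm. A picture is of the moment at which its call begins. There is no depth.
- job_done(): hands the job in; it is judged then, once.
Trained networks look in the newest picture that a camera, given by its name, has taken for a name from the list of things; names that differ only in an ending like _2 or _b are one class to them, and where a whole thing is asked for, a point or a joint stands for the part that bears it (a point fixed in the world has none). Each returns a list of dicts, best first, with "p" (0 to 1); they miss things now and then, are a little off and sometimes report something else, mostly with a low value. They report only what shows in the picture. A call takes as long as a camera call. They do not tell look-alikes from the thing itself.
- optics.masks_of(name, camera): "region" (384x512 bool, what is visible of it) and "rect" ([left, top, width, height] in pixels, round what is visible of it).
The state is a dict: "clock": time; "qpos": joint angles; "qd": joint speeds; "joint_efforts": joint torques, N m; "position": TCP position; "tool_rot": TCP orientation; "force": force on the tool from outside, world axes, zero at the start; "moment": the same for the moment, N m; "grip_width": finger opening in m; "finger_force": force on a finger pad.
Only numpy, scipy, OpenCV 4.12 (cv2) and the standard library are available. Lean on these libraries where they do the work, as an engineer would, in place of code of your own. Each camera call takes 0.05 s, during which the arm holds its last target. There are 200 camera calls.

## Task

Push the thickness gauge's knob down until its sprung foot presses on the board sample lying under it. Then grip the handle of the depth carriage and slide it along its rail towards the end that carries the matching chip (thin chip for the thin board, thick chip for the thick board) until its spring ball drops into the notch on that side, without pushing it on through any notch. Finish while still gripping the handle with the carriage resting in that notch, and leave the boards and everything else on the bench where they are.

Things in the scene. Friction and masses are not known exactly. Their poses are not given: they have to be found in the camera images.
- gauge: Bench thickness gauge, fixed. Origin on the bench directly under the foot's axis. A steel post (26 mm diameter, 105 mm from the axis towards the gauge's -y, on a dark base plate 16 mm high) carries a grey arm 36 mm wide, its top 115 mm above the bench, that reaches over the axis; the foot's rod passes down through it. Axes: y from post to foot, z up.
- gauge_height (a joint): Height (m) of the underside of the gauge's foot above the bench: 0 on the bare bench, 0.045 at the top where its spring holds it. Pressed on a board it reads the board's thickness. The spring pushes up with about 3 N at the top and 6 N at the bottom, so the push on the knob must exceed this by a few newtons to press on the board.
- gauge_foot: The gauge's round steel foot, 20 mm diameter, 6 mm high, on an 8 mm rod that carries the knob. Origin at the centre of its underside.
- gauge_knob (a point): Centre of the top face of the gauge's black knob (32 mm diameter, 18 mm high), 148 mm above the underside of the foot. Push it straight down; let go and it springs back up.
- thin_board: Thin plywood board sample, loose, 100 x 70 x 6 mm, 80 g nominal. Origin at the centre of its underside. Either this or the thick one lies under the gauge's foot; the other one lies on the bench nearer the robot.
- thick_board: Thick plywood board sample, loose, 100 x 70 x 20 mm, 120 g nominal. Origin at the centre of its underside.
- rail: Fixed depth-selector rail: aluminium bar 400 mm long along its y axis, 90 mm wide, 20 mm high, on the bench, with a dark block on each end (top 45 mm above the bench). A thin plywood chip (6 mm) lies on the block at its -y end, a thick one (20 mm) on the block at its +y end. Origin on the bench at mid-length, under the carriage handle's line of travel; x points away from the robot side.
- slide_pos (a joint): Position (m) of the dark steel carriage (54 x 60 mm, top 52 mm above the bench) along the rail's y axis; 0 at mid-length, stops at -0.132 and 0.132; about 1 N of drag. Starts between the two notches.
- handle_centre (a point): Centre of the carriage's black upright grip fin, 76 mm above the bench: 18 mm thick across the rail (rail x), 44 mm long along the rail (rail y), 48 mm high (52 to 100 mm above the bench). The ball's axis is 45 mm from it towards rail +x, at the same rail y.
- carriage: The dark steel carriage with its grip fin, sliding on the rail. Origin on the bench level under the fin's centre; axes as the rail's.
- ball_axis (a point): Point on the axis of the carriage's brass plunger housing (16 mm diameter), 36 mm above the bench on the carriage's far (rail +x) side. An 8 mm ball is sprung downwards out of it.
- thin_notch (a point): Centre of the V groove, at the level of its top edges (32 mm above the bench), in the brass clip on the thin-chip side (rail -y), 85 to 110 mm from mid-length. Axes as the rail's. The ball is seated when ball_axis is level with this point along the rail.
- thin_clip: Brass clip with that groove, underside 20 mm above the bench, origin under the groove. From the middle the ball climbs a 25 mm ramp (about 3 N with the drag), crosses a 6 mm flat, is drawn into the groove (12 mm wide, ball drops 4 mm); the far flank then resists with 8 to 11 N and lets go about 4 mm past the centre. Let go of within 3 mm of it, the carriage centres itself to about 1 mm.
- thick_clip: The same clip, mirrored, on the thick-chip side (rail +y).
- thick_notch (a point): The same V groove centre in the brass clip on the thick-chip side (rail +y), 85 to 110 mm from mid-length.
- tape_roll: Bystander: roll of tape lying flat, 100 mm diameter, 48 mm high. Origin at the centre of its underside.
- pen_cup: Bystander: dark metal cup, 72 mm diameter, 95 mm high. Origin at the centre of its underside.
- cleaner: Bystander: clear bottle, 60 mm diameter, 160 mm high. Origin at the centre of its underside.
There are look-alikes about, which are no part of the job. What is meant by the thin_board is not green, and is the smaller of those in its own colour.

How it is judged:
By the outcome, as a careful person would: the job done as asked, in the order asked, and still so for the second after the job is handed in, while the arm keeps its last pose, push and grip.
It also fails if it takes over 56 s, if anything falls off the work surface, if the arm or the gripper's body presses on something with over 40 N, if the wrist force passes 120 N, or if a joint passes its speed limit or range.

## Working session

There is one attempt and no reset: what is moved stays moved. The work goes in short steps, Python scripts to look and compute and a shell command to move; the robot and the scene stay as the last step left them, time stands still between calls to the robot, and variables do not carry over. Pictures are saved under pics/ and viewed, at most 10 in all, crops included, and the job is handed in when it is done.

```bash
mkdir -p pics; cat > h.py <<'E'
import numpy as np, cv2
from workcell import monitor, optics, job_done
def cam(n):
    d=optics.grab_frame(n); d['f']=d['frame'].shape[0]/2/np.tan(np.radians(d['fovy'])/2); d['R']=np.array(d['R']); d['t']=np.array(d['t']); return d
def onplane(d,u,v,z):
    r=d['R'].T@np.array([(u-d['cx'])/d['f'],(v-d['cy'])/d['f'],1]); c=-d['R'].T@d['t']
    return c+r*(z-c[2])/r[2]
def proj(d,X):
    p=d['R']@np.array(X)+d['t']; return d['cx']+d['f']*p[0]/p[2], d['cy']+d['f']*p[1]/p[2]
E
python3 - <<'E'
from h import *
s=monitor.observe(); print({k:np.round(v,3).tolist() for k,v in s.items()})
for n in ['scene','side']:
    d=cam(n); cv2.imwrite(f'pics/{n}0.png',cv2.resize(d['frame'],(800,600)))
    print(n,'cam at',np.round(-d['R'].T@d['t'],3),'f',round(d['f']),d['cx'],d['cy'])
    for o in ['gauge','gauge_knob','gauge_foot','thin_board','thick_board','rail','handle_centre','thin_clip','tape_roll','pen_cup','cleaner']:
        for m in optics.masks_of(o,n)[:4]:
            ys,xs=np.where(m['region']); print(o,round(m['p'],2),np.round(m['rect']).tolist(),len(xs),[round(xs.mean()),round(ys.mean())])
E
```

```text
{'clock': 0.0, 'qpos': [-1.382, 0.522, -0.036, 1.6, 0.021, 1.021, -0.113], 'qd': [0.0, 0.001, -0.0, -0.002, 0.001, 0.0, 0.001], 'joint_efforts': [0.0, -92.709, 1.98, -36.994, 0.018, 0.008, -0.0], 'position': [0.16, 0.604, 0.231], 'tool_rot': [-3.141, 0.0, 2.883], 'force': [0.516, -0.07, -0.192], 'moment': [0.021, 0.005, 0.001], 'finger_force': 0.0, 'grip_width': 0.086}
scene cam at [ 0.933 -0.355  0.881] f 374 254.30842192939073 197.33845565840826
gauge 0.73 [82.0, 230.0, 65.0, 92.0] 2396 [109, 279]
gauge_knob 0.56 [115.0, 232.0, 30.0, 37.0] 331 [129, 246]
gauge_foot 0.67 [115.0, 232.0, 30.0, 38.0] 304 [128, 246]
thin_board 0.76 [212.0, 128.0, 49.0, 37.0] 1012 [238, 146]
thin_board 0.71 [188.0, 167.0, 31.0, 32.0] 634 [202, 184]
thin_board 0.57 [155.0, 208.0, 40.0, 32.0] 772 [173, 224]
thick_board 0.96 [124.0, 254.0, 50.0, 42.0] 930 [150, 275]
rail 0.9 [214.0, 151.0, 114.0, 114.0] 4142 [271, 205]
handle_centre 0.71 [252.0, 183.0, 29.0, 31.0] 618 [268, 199]
thin_clip 0.45 [257.0, 219.0, 17.0, 17.0] 161 [266, 225]
tape_roll 0.71 [266.0, 259.0, 41.0, 46.0] 973 [285, 283]
tape_roll 0.65 [
[... 540 characters left out ...]
2.0, 14.0] 438 [299, 189]
thin_board 0.63 [310.0, 248.0, 41.0, 42.0] 1199 [328, 267]
thin_board 0.41 [279.0, 114.0, 8.0, 43.0] 119 [282, 128]
thick_board 0.94 [264.0, 155.0, 33.0, 13.0] 476 [279, 161]
rail 0.69 [224.0, 183.0, 35.0, 111.0] 3275 [243, 241]
handle_centre 0.66 [229.0, 204.0, 28.0, 32.0] 497 [247, 222]
thin_clip 0.51 [236.0, 207.0, 3.0, 10.0] 45 [234, 213]
tape_roll 0.94 [178.0, 175.0, 32.0, 31.0] 840 [192, 192]
tape_roll 0.65 [231.0, 205.0, 7.0, 12.0] 45 [234, 211]
pen_cup 0.66 [198.0, 137.0, 19.0, 32.0] 541 [211, 153]
pen_cup 0.53 [229.0, 204.0, 28.0, 33.0] 511 [246, 222]
cleaner 0.78 [300.0, 278.0, 28.0, 56.0] 1151 [315, 305]
cleaner 0.69 [234.0, 208.0, 3.0, 9.0] 50 [234, 212]
```

View pics/scene0.png

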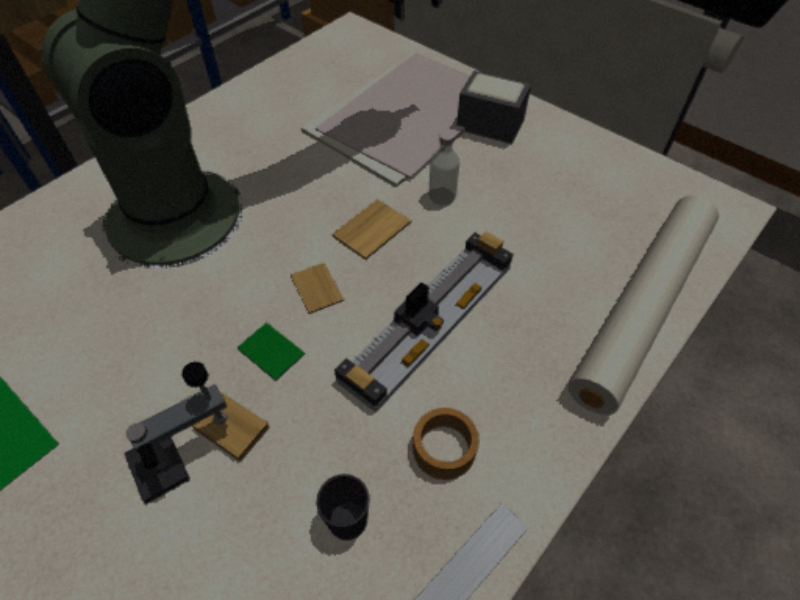

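View pics/side0.png

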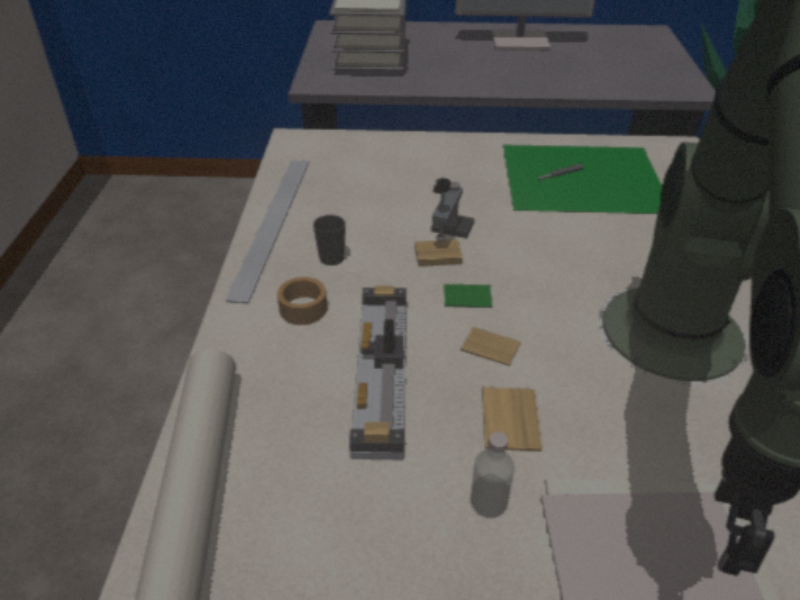

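The scene picture (800x600) shows the gauge at lower left: knob at (195,375), and a board under the foot at (240,425) that looks thick. The rail is in the middle, with the fin at (418,297), clips at (416,352) and (469,295), and end chips at (360,377) and (490,241). In the side picture the knob is at (443,185), the fin at (389,335), the clips at (367,335) and (362,395), and the chips at (384,291) and (376,432).

```bash
python3 - <<'E'
from h import *
a=cam('scene'); b=cam('side')
def tri(p,q):
    A=[];B=[]
    for d,(u,v) in((a,p),(b,q)):
        u*=.64;v*=.64
        x=(u-d['cx'])/d['f'];y=(v-d['cy'])/d['f'];R,t=d['R'],d['t']
        A+= [R[0]-x*R[2],R[1]-y*R[2]];B+=[x*t[2]-t[0],y*t[2]-t[1]]
    return np.round(np.linalg.lstsq(np.array(A),np.array(B),rcond=None)[0],3)
P=dict(knob=((195,375),(443,185)),fin=((418,297),(389,335)),thinclip=((416,352),(367,335)),thickclip=((469,295),(362,395)),thinchip=((360,377),(384,291)),thickchip=((490,241),(376,432)),post=((138,432),(452,186)))
for k,v in P.items():
    z=dict(knob=.186,fin=.076,thinclip=.032,thickclip=.032,thinchip=.051,thickchip=.065,post=.115)[k]
    print(k,tri(*v),*[np.round(onplane(d,p[0]*.64,p[1]*.64,z)[:2],3) for d,p in((a,v[0]),(b,v[1]))])
bd=[m for m in optics.masks_of('thick_board','scene')]
for n,p in dict(tape=(447,425),cup=(343,490),bottle=(445,185)).items(): print(n,np.round(onplane(a,p[0]*.64,p[1]*.64,.05),3))
for d,n in((a,'scene'),(b,'side')): 
    c=d['frame'][225:325,75:195] if n=='scene' else d['frame'][100:190,240:330]
    cv2.imwrite(f'pics/g_{n}.png',cv2.resize(c,None,fx=4,fy=4,interpolation=2))
g=np.hstack([cv2.resize(cv2.imread('pics/g_scene.png'),(440,400)),cv2.resize(cv2.imread('pics/g_side.png'),(360,400))]);cv2.imwrite('pics/g.png',g)
E
```

```text
knob [ 0.465 -0.24   0.181] [ 0.469 -0.241] [ 0.465 -0.232]
fin [0.564 0.121 0.079] [0.564 0.123] [0.563 0.117]
thinclip [0.61  0.062 0.022] [0.615 0.057] [0.608 0.072]
thickclip [0.607 0.219 0.024] [0.611 0.213] [0.606 0.226]
thinchip [ 0.581 -0.045  0.045] [ 0.584 -0.047] [ 0.581 -0.039]
thickchip [0.574 0.326 0.056] [0.577 0.319] [0.575 0.334]
post [ 0.439 -0.338  0.12 ] [ 0.434 -0.338] [ 0.439 -0.346]
tape [ 0.742 -0.021  0.05 ]
cup [ 0.69  -0.198  0.05 ]
bottle [0.41  0.398 0.05 ]
```

View pics/g.png

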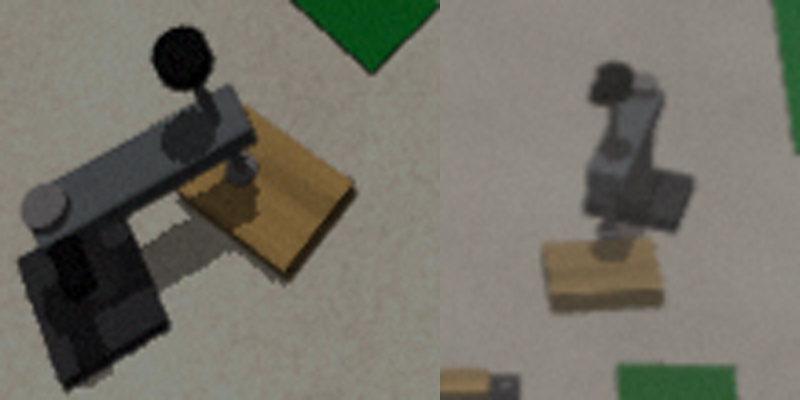

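The crop shows the board under the foot is clearly about 20 mm thick, the knob is at the top and the foot is raised. The gauge reading will confirm the thickness. I'll set off and turn the tool so it closes across the rail.

```bash
python3 -m handwheel '[{"dx":-3.3,"dy":-1.8,"dz":-0.6,"wz":0.185,"claw":0},{"dx":-3.6,"dy":-1.1,"dz":-0.6,"wz":0.185,"claw":0},{"dx":-3.7,"dy":-0.4,"dz":-0.6,"wz":0.185,"claw":0},{"dx":-3.7,"dy":0.3,"dz":-0.6,"wz":0.185,"claw":0},{"dx":-3.6,"dy":0.9,"dz":-0.6,"wz":0.185,"claw":0},{"dx":-3.4,"dy":1.6,"dz":-0.6,"wz":0.185,"claw":0},{"dx":-3.1,"dy":2.2,"dz":-0.6,"wz":0.185,"claw":0},{"dx":-2.6,"dy":2.7,"dz":-0.6,"claw":0}]' 60
```

```text
schema error: expected keys dx, dy, dz, wx, wy, wz, claw
```

All the keys are needed in every row.

```bash
python3 -m handwheel '[{"dx":-3.3,"dy":-1.8,"dz":-0.6,"wx":0,"wy":0,"wz":0.185,"claw":0},{"dx":-3.6,"dy":-1.1,"dz":-0.6,"wx":0,"wy":0,"wz":0.185,"claw":0},{"dx":-3.7,"dy":-0.4,"dz":-0.6,"wx":0,"wy":0,"wz":0.185,"claw":0},{"dx":-3.7,"dy":0.3,"dz":-0.6,"wx":0,"wy":0,"wz":0.185,"claw":0},{"dx":-3.6,"dy":0.9,"dz":-0.6,"wx":0,"wy":0,"wz":0.185,"claw":0},{"dx":-3.4,"dy":1.6,"dz":-0.6,"wx":0,"wy":0,"wz":0.185,"claw":0},{"dx":-3.1,"dy":2.2,"dz":-0.6,"wx":0,"wy":0,"wz":0.185,"claw":0},{"dx":-2.6,"dy":2.7,"dz":-0.6,"wx":0,"wy":0,"wz":0,"claw":0}]' 60
```

```text
clock: 2.35
position: [0.3808, 0.4, 0.2796]
tool_rot: [3.141, -0.0, 1.585]
force: [0.8, 0.3, -0.3]
grip_width: 0.0001
finger_force: 0.0
```

```bash
python3 -m handwheel '[{"dx":-5,"dy":0.7,"dz":0,"wx":0,"wy":0,"wz":0,"claw":0},{"dx":-5,"dy":0.7,"dz":0,"wx":0,"wy":0,"wz":0,"claw":0},{"dx":-5,"dy":0.7,"dz":0,"wx":0,"wy":0,"wz":0,"claw":0},{"dx":-5,"dy":0.7,"dz":0,"wx":0,"wy":0,"wz":0,"claw":0},{"dx":-5,"dy":0.7,"dz":0,"wx":0,"wy":0,"wz":0,"claw":0},{"dx":-5,"dy":0.7,"dz":0,"wx":0,"wy":0,"wz":0,"claw":0},{"dx":-5,"dy":0.7,"dz":0,"wx":0,"wy":0,"wz":0,"claw":0},{"dx":-5,"dy":0.7,"dz":0,"wx":0,"wy":0,"wz":0,"claw":0}]'
python3 -m handwheel '[{"dx":-5,"dy":0.4,"dz":0,"wx":0,"wy":0,"wz":0,"claw":0},{"dx":-5,"dy":0.4,"dz":0,"wx":0,"wy":0,"wz":0,"claw":0},{"dx":-5,"dy":0.4,"dz":0,"wx":0,"wy":0,"wz":0,"claw":0},{"dx":-4,"dy":0.4,"dz":0,"wx":0,"wy":0,"wz":0,"claw":0},{"dx":-4,"dy":0.4,"dz":0,"wx":0,"wy":0,"wz":0,"claw":0}]'
python3 - <<'E'
from h import *
d=cam('wrist'); print(np.round(-d['R'].T@d['t'],3),np.round(d['R'],2).tolist())
for m in optics.masks_of('gauge_knob','wrist')[:3]: print(m['p'],m['rect'])
for k in [(.467,-.238,.193)]: print(proj(d,k))
cv2.imwrite('pics/w1.png',d['frame'])
E
```

```text
clock: 3.35
position: [0.443, 0.0002, 0.2796]
tool_rot: [3.141, -0.0, 1.588]
force: [0.6, 0.4, 0.4]
grip_width: 0.0002
finger_force: 0.0
clock: 3.98
position: [0.4669, -0.2292, 0.2794]
tool_rot: [3.141, -0.0, 1.588]
force: [0.6, 0.9, -0.4]
grip_width: -0.0001
finger_force: 0.0
[ 0.465 -0.148  0.421] [[1.0, 0.02, -0.0], [0.02, -0.95, 0.32], [0.01, -0.32, -0.95]]
0.81 [241.2, 160.7, 38.9, 61.6]
(np.float64(261.4733495768403), np.float64(203.64287045313088))
```

View pics/w1.png

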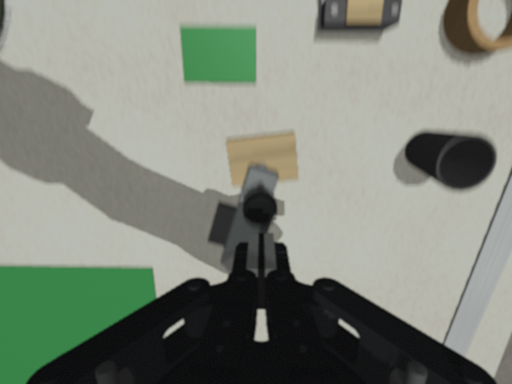

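The wrist view shows the knob's top disc at (260,207), 3 px from my prediction, so the knob is at about (0.466,-0.241). The pen cup, at (450,160), is well clear. Now descending onto the knob.

```bash
python3 -m handwheel '[{"dx":-1.2,"dy":0,"dz":1.5,"wx":0,"wy":0,"wz":0,"claw":0},{"dx":0,"dy":0,"dz":3,"wx":0,"wy":0,"wz":0,"claw":0},{"dx":0,"dy":0,"dz":2.5,"wx":0,"wy":0,"wz":0,"claw":0},{"dx":0,"dy":0,"dz":1,"wx":0,"wy":0,"wz":0,"claw":0},{"dx":0,"dy":0,"dz":0,"wx":0,"wy":0,"wz":0,"claw":0}]'
python3 -m handwheel '[{"dx":0,"dy":0,"dz":0.5,"wx":0,"wy":0,"wz":0,"claw":0},{"dx":0,"dy":0,"dz":0.5,"wx":0,"wy":0,"wz":0,"claw":0},{"dx":0,"dy":0,"dz":0.5,"wx":0,"wy":0,"wz":0,"claw":0},{"dx":0,"dy":0,"dz":0.3,"wx":0,"wy":0,"wz":0,"claw":0},{"dx":0,"dy":0,"dz":0,"wx":0,"wy":0,"wz":0,"claw":0}]'
```

```text
clock: 4.7
position: [0.467, -0.2396, 0.1994]
tool_rot: [-3.141, -0.0, 1.588]
force: [0.1, 0.4, 0.3]
grip_width: -0.0002
finger_force: 0.0
clock: 5.32
position: [0.4673, -0.2399, 0.1813]
tool_rot: [3.141, 0.0, 1.588]
force: [3.5, -0.5, 3.6]
grip_width: 0.0002
finger_force: 2.0
```

```bash
python3 -m handwheel '[{"dx":0,"dy":0,"dz":0.4,"wx":0,"wy":0,"wz":0,"claw":0},{"dx":0,"dy":0,"dz":0.4,"wx":0,"wy":0,"wz":0,"claw":0},{"dx":0,"dy":0,"dz":0.4,"wx":0,"wy":0,"wz":0,"claw":0},{"dx":0,"dy":0,"dz":0,"wx":0,"wy":0,"wz":0,"claw":0}]'
python3 -m handwheel '[{"dx":0,"dy":0,"dz":0.2,"wx":0,"wy":0,"wz":0,"claw":0},{"dx":0,"dy":0,"dz":0,"wx":0,"wy":0,"wz":0,"claw":0}]'
python3 -m handwheel '[{"dx":0,"dy":0,"dz":0.1,"wx":0,"wy":0,"wz":0,"claw":0},{"dx":0,"dy":0,"dz":0,"wx":0,"wy":0,"wz":0,"claw":0}]'
```

```text
clock: 5.82
position: [0.467, -0.2399, 0.1691]
tool_rot: [-3.141, 0.0, 1.588]
force: [3.3, 0.1, 5.5]
grip_width: 0.0001
finger_force: 2.5
clock: 6.08
position: [0.4671, -0.2399, 0.168]
tool_rot: [3.141, -0.0, 1.588]
force: [0.3, 2.6, 18.2]
grip_width: 0.0001
finger_force: 9.4
clock: 6.32
position: [0.4673, -0.24, 0.1678]
tool_rot: [3.14, -0.001, 1.587]
force: [-4.4, 6.1, 38.7]
grip_width: -0.0
finger_force: 19.4
```

The foot stopped at 20 mm (TCP at 0.168) with the force rising sharply, so it's the thick board and I need the thick chip side (+y). I'll release slowly and move over the fin.

```bash
python3 -m handwheel '[{"dx":0,"dy":0,"dz":-0.5,"wx":0,"wy":0,"wz":0,"claw":0},{"dx":0,"dy":0,"dz":-1,"wx":0,"wy":0,"wz":0,"claw":0},{"dx":0,"dy":0,"dz":-1.5,"wx":0,"wy":0,"wz":0,"claw":0},{"dx":0,"dy":0,"dz":-2,"wx":0,"wy":0,"wz":0,"claw":0},{"dx":0,"dy":0,"dz":-3,"wx":0,"wy":0,"wz":0,"claw":0},{"dx":3,"dy":0.5,"dz":-2,"wx":0,"wy":0,"wz":0,"claw":0},{"dx":5,"dy":1.3,"dz":0,"wx":0,"wy":0,"wz":0,"claw":55},{"dx":5,"dy":1.3,"dz":0,"wx":0,"wy":0,"wz":0,"claw":55}]'
python3 -m handwheel '[{"dx":5,"dy":1.2,"dz":0,"wx":0,"wy":0,"wz":0,"claw":55},{"dx":5,"dy":1.2,"dz":0,"wx":0,"wy":0,"wz":0,"claw":55},{"dx":5,"dy":1.2,"dz":0,"wx":0,"wy":0,"wz":0,"claw":55},{"dx":3,"dy":1.2,"dz":2,"wx":0,"wy":0,"wz":0,"claw":55},{"dx":2,"dy":1.2,"dz":2,"wx":0,"wy":0,"wz":0,"claw":55},{"dx":0,"dy":0,"dz":0,"wx":0,"wy":0,"wz":0,"claw":55}]'
python3 - <<'E'
from h import *
d=cam('wrist'); print(np.round(-d['R'].T@d['t'],3),d['f'])
for o in ['handle_centre','thick_clip','ball_axis','rail']:
  for m in optics.masks_of(o,'wrist')[:3]: print(o,m['p'],m['rect'])
for k in [(.564,.121,.1),(.610,.215,.032)]: print(np.round(proj(d,k)))
cv2.imwrite('pics/w2.png',cv2.resize(d['frame'],(800,600),interpolation=2))
s=cam('side'); cv2.imwrite('pics/s2.png',cv2.resize(s['frame'][100:300,200:340],None,fx=3,fy=3,interpolation=2))
E
```

```text
clock: 7.32
position: [0.4953, -0.1081, 0.2669]
tool_rot: [-3.141, -0.0, 1.587]
force: [0.9, 0.2, 0.7]
grip_width: 0.0358
finger_force: 0.0
clock: 8.07
position: [0.5515, 0.0927, 0.2252]
tool_rot: [-3.138, 0.001, 1.59]
force: [-0.2, -1.3, -0.4]
grip_width: 0.0472
finger_force: 0.0
[0.55  0.174 0.367] 280.5645621566931
handle_centre 0.83 [250.9, 118.9, 72.9, 62.2]
thick_clip 0.57 [305.6, 25.0, 19.9, 55.0]
thick_clip 0.55 [298.7, 168.1, 16.1, 44.5]
ball_axis 0.8 [249.4, 120.6, 69.5, 61.6]
rail 0.61 [246.7, 0.0, 82.5, 282.9]
[275. 153.]
[318.  55.]
```

View pics/w2.png

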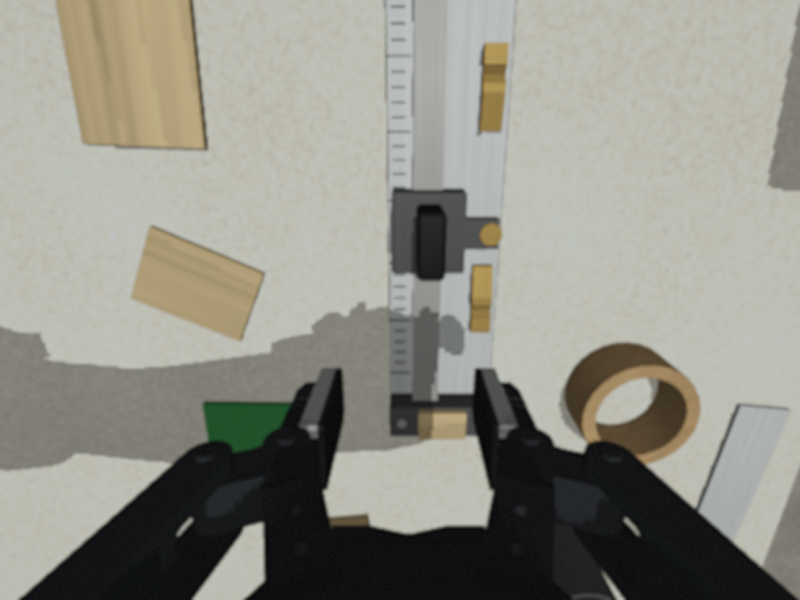

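The wrist view shows the fin top at about (431,229), the ball housing at (490,234) and the thick-side clip spanning rows 45–130 at column 494. Its groove band is at about row 75.

```bash
python3 - <<'E'
from h import *
d=cam('wrist')
for n,p,z in [('fin top far L',(419,207),.1),('fin top far R',(444,207),.1),('fin top nearL',(418,245),.1),('carr farL',(393,191),.052),('carr farR',(465,191),.052),('carr nearL',(393,272),.052),('carr nearR',(463,270),.052),('ball',(490,234),.055),('clip start',(492,131),.024),('clip end',(496,44),.032),('groove lo',(494,84),.032),('groove hi',(495,66),.032),('thinclip in',(482,266),.024),('thin out',(481,330),.032),('rail R top',(515,0),.02),('rail R bot',(493,395),.02),('railL',(386,0),.02),('railLb',(390,395),.02)]:
    print(n,np.round(onplane(d,p[0]*.64,p[1]*.64,z)[:2],4))
c=d['frame'][10:190,230:350]; cv2.imwrite('pics/w3.png',cv2.resize(c,(400,600),interpolation=2))
E
```

```text
fin top far L [0.558  0.1384]
fin top far R [0.5731 0.1386]
fin top nearL [0.5579 0.1151]
carr farL [0.5407 0.1432]
carr farR [0.5915 0.1441]
carr nearL [0.541  0.0841]
carr nearR [0.5933 0.0865]
ball [0.6109 0.1144]
clip start [0.6125 0.1849]
clip end [0.6094 0.2398]
groove lo [0.61   0.2152]
groove hi [0.6098 0.2265]
thinclip in [0.6123 0.0825]
thin out [0.6139 0.0297]
rail R top [0.6224 0.2689]
rail R bot [ 0.6316 -0.0392]
railL [0.5343 0.2675]
railLb [ 0.5379 -0.0407]
```

View pics/w3.png

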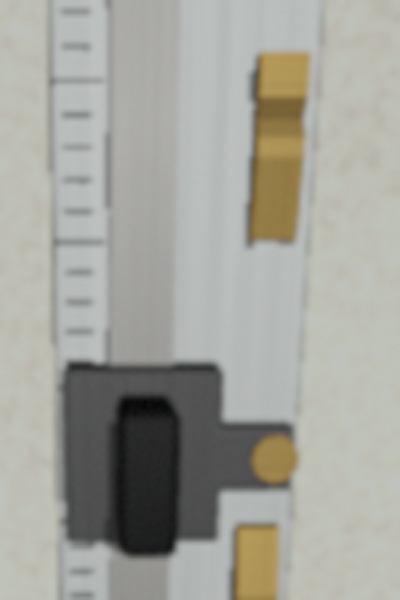

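The crop puts the groove between rows 99 and 138, centre about 119, so the notch is at y≈0.2225. The carriage is at (0.566, 0.114), giving about 108 mm of travel. Now descending to grip the fin.

```bash
python3 -m handwheel '[{"dx":2.1,"dy":1.4,"dz":0,"wx":0,"wy":0,"wz":0,"claw":55},{"dx":0,"dy":0,"dz":4,"wx":0,"wy":0,"wz":0,"claw":55},{"dx":0,"dy":0,"dz":4,"wx":0,"wy":0,"wz":0,"claw":55},{"dx":0,"dy":0,"dz":3,"wx":0,"wy":0,"wz":0,"claw":55},{"dx":0,"dy":0,"dz":2.5,"wx":0,"wy":0,"wz":0,"claw":55},{"dx":0,"dy":0,"dz":2,"wx":0,"wy":0,"wz":0,"claw":55},{"dx":0,"dy":0,"dz":0.4,"wx":0,"wy":0,"wz":0,"claw":55},{"dx":0,"dy":0,"dz":0,"wx":0,"wy":0,"wz":0,"claw":55}]'
python3 -m handwheel '[{"dx":0,"dy":0,"dz":0,"wx":0,"wy":0,"wz":0,"claw":35},{"dx":0,"dy":0,"dz":0,"wx":0,"wy":0,"wz":0,"claw":28},{"dx":0,"dy":0,"dz":0,"wx":0,"wy":0,"wz":0,"claw":25},{"dx":0,"dy":0,"dz":0,"wx":0,"wy":0,"wz":0,"claw":25}]' 30
```

```text
clock: 9.43
position: [0.5663, 0.1127, 0.0679]
tool_rot: [3.141, -0.0, 1.587]
force: [-0.3, -0.7, 0.4]
grip_width: 0.0469
finger_force: 0.0
clock: 9.93
position: [0.5661, 0.1129, 0.0674]
tool_rot: [3.141, -0.0, 1.588]
force: [-0.8, 0.3, -0.4]
grip_width: 0.0215
finger_force: 0.0
```

```bash
python3 -m handwheel '[{"dx":0,"dy":0,"dz":0,"wx":0,"wy":0,"wz":0,"claw":15},{"dx":0,"dy":0,"dz":0,"wx":0,"wy":0,"wz":0,"claw":0},{"dx":0,"dy":0,"dz":0,"wx":0,"wy":0,"wz":0,"claw":0},{"dx":0,"dy":0,"dz":0,"wx":0,"wy":0,"wz":0,"claw":0}]' 50
```

```text
clock: 10.42
position: [0.5653, 0.1129, 0.0675]
tool_rot: [-3.14, -0.0, 1.588]
force: [-7.3, -0.2, 10.5]
grip_width: 0.0175
finger_force: 49.8
```

```bash
python3 -m handwheel '[{"dx":0.5,"dy":-0.05,"dz":-0.1,"wx":0,"wy":0,"wz":0,"claw":0},{"dx":1,"dy":0,"dz":0,"wx":0,"wy":0,"wz":0,"claw":0},{"dx":1,"dy":0,"dz":0,"wx":0,"wy":0,"wz":0,"claw":0},{"dx":1,"dy":0,"dz":0,"wx":0,"wy":0,"wz":0,"claw":0},{"dx":1,"dy":0,"dz":0,"wx":0,"wy":0,"wz":0,"claw":0},{"dx":1,"dy":0,"dz":0,"wx":0,"wy":0,"wz":0,"claw":0},{"dx":0.5,"dy":0,"dz":0,"wx":0,"wy":0,"wz":0,"claw":0},{"dx":0,"dy":0,"dz":0,"wx":0,"wy":0,"wz":0,"claw":0}]'
```

```text
clock: 11.42
position: [0.5641, 0.1741, 0.0677]
tool_rot: [-3.141, 0.0, 1.589]
force: [5.3, 0.9, -25.7]
grip_width: 0.0172
finger_force: 50.3
```

```bash
python3 -m handwheel '[{"dx":0.5,"dy":0,"dz":0,"wx":0,"wy":0,"wz":0,"claw":0},{"dx":0.5,"dy":0,"dz":0,"wx":0,"wy":0,"wz":0,"claw":0},{"dx":0.5,"dy":0,"dz":0,"wx":0,"wy":0,"wz":0,"claw":0},{"dx":0,"dy":0,"dz":0,"wx":0,"wy":0,"wz":0,"claw":0}]'
python3 -m handwheel '[{"dx":0.5,"dy":0,"dz":0,"wx":0,"wy":0,"wz":0,"claw":0},{"dx":0.5,"dy":0,"dz":0,"wx":0,"wy":0,"wz":0,"claw":0},{"dx":0.3,"dy":0,"dz":0,"wx":0,"wy":0,"wz":0,"claw":0},{"dx":0,"dy":0,"dz":0,"wx":0,"wy":0,"wz":0,"claw":0}]'
```

```text
clock: 11.92
position: [0.5639, 0.1884, 0.0677]
tool_rot: [-3.141, 0.0, 1.588]
force: [4.6, 1.3, -26.0]
grip_width: 0.0171
finger_force: 50.2
clock: 12.42
position: [0.5636, 0.2005, 0.0677]
tool_rot: [-3.141, 0.001, 1.588]
force: [5.6, -3.1, -25.1]
grip_width: 0.0174
finger_force: 50.3
```

The vertical preload is too high, so I'll relax it and then step in finely.

```bash
python3 -m handwheel '[{"dx":0,"dy":0.02,"dz":0.07,"wx":0,"wy":0,"wz":0,"claw":0},{"dx":0.4,"dy":0,"dz":0,"wx":0,"wy":0,"wz":0,"claw":0},{"dx":0,"dy":0,"dz":0,"wx":0,"wy":0,"wz":0,"claw":0}]'
for i in 1 2 3; do :; done
python3 -m handwheel '[{"dx":0.3,"dy":0,"dz":0,"wx":0,"wy":0,"wz":0,"claw":0},{"dx":0,"dy":0,"dz":0,"wx":0,"wy":0,"wz":0,"claw":0}]'
python3 -m handwheel '[{"dx":0.3,"dy":0,"dz":0,"wx":0,"wy":0,"wz":0,"claw":0},{"dx":0,"dy":0,"dz":0,"wx":0,"wy":0,"wz":0,"claw":0}]'
python3 -m handwheel '[{"dx":0.3,"dy":0,"dz":0,"wx":0,"wy":0,"wz":0,"claw":0},{"dx":0,"dy":0,"dz":0,"wx":0,"wy":0,"wz":0,"claw":0}]'
```

```text
clock: 12.8
position: [0.5636, 0.2051, 0.0677]
tool_rot: [-3.141, -0.0, 1.588]
force: [-2.1, -2.0, -11.1]
grip_width: 0.0174
finger_force: 52.4
clock: 13.05
position: [0.5636, 0.2078, 0.0676]
tool_rot: [-3.14, 0.0, 1.588]
force: [-2.6, -3.0, -9.4]
grip_width: 0.0172
finger_force: 52.6
clock: 13.3
position: [0.5635, 0.2113, 0.0676]
tool_rot: [-3.141, -0.0, 1.588]
force: [-3.4, -0.8, -8.1]
grip_width: 0.017
finger_force: 52.6
clock: 13.55
position: [0.5635, 0.2146, 0.0677]
tool_rot: [-3.141, -0.001, 1.588]
force: [-5.0, 2.7, -8.7]
grip_width: 0.0173
finger_force: 52.7
```

```bash
python3 -m handwheel '[{"dx":0.2,"dy":0,"dz":0,"wx":0,"wy":0,"wz":0,"claw":0},{"dx":0,"dy":0,"dz":0,"wx":0,"wy":0,"wz":0,"claw":0}]'
python3 -m handwheel '[{"dx":0.15,"dy":0,"dz":0,"wx":0,"wy":0,"wz":0,"claw":0},{"dx":0,"dy":0,"dz":0,"wx":0,"wy":0,"wz":0,"claw":0}]'
python3 - <<'E'
from h import *
d=cam('side'); cv2.imwrite('pics/s3.png',cv2.resize(d['frame'][190:310,190:310],(600,600),interpolation=2))
E
```

```text
clock: 13.8
position: [0.5634, 0.2168, 0.0676]
tool_rot: [-3.141, -0.001, 1.588]
force: [-5.6, 2.3, -8.6]
grip_width: 0.017
finger_force: 52.7
clock: 14.05
position: [0.5634, 0.2184, 0.0676]
tool_rot: [-3.141, -0.001, 1.589]
force: [-5.4, 2.8, -8.0]
grip_width: 0.0178
finger_force: 52.7
```

```bash
python3 -m handwheel '[{"dx":0.1,"dy":0,"dz":0,"wx":0,"wy":0,"wz":0,"claw":0},{"dx":0,"dy":0,"dz":0,"wx":0,"wy":0,"wz":0,"claw":0}]'
python3 -m handwheel '[{"dx":0.1,"dy":0,"dz":0,"wx":0,"wy":0,"wz":0,"claw":0},{"dx":0,"dy":0,"dz":0,"wx":0,"wy":0,"wz":0,"claw":0}]'
```

```text
clock: 14.35
position: [0.5634, 0.2194, 0.0676]
tool_rot: [-3.141, -0.001, 1.589]
force: [-4.8, 3.1, -7.9]
grip_width: 0.0175
finger_force: 52.7
clock: 14.6
position: [0.5634, 0.2203, 0.0676]
tool_rot: [-3.141, -0.001, 1.588]
force: [-4.8, 1.6, -8.4]
grip_width: 0.0173
finger_force: 52.7
```

```bash
python3 -m handwheel '[{"dx":0.1,"dy":0,"dz":0,"wx":0,"wy":0,"wz":0,"claw":0},{"dx":0,"dy":0,"dz":0,"wx":0,"wy":0,"wz":0,"claw":0}]'
```

```text
clock: 14.85
position: [0.5634, 0.2206, 0.0676]
tool_rot: [-3.141, -0.0, 1.588]
force: [-5.5, -2.2, -7.4]
grip_width: 0.0172
finger_force: 52.9
```

The force has changed sign and the motion stiffened at y≈0.2205, as expected at the bottom of the groove. I'll ease back slightly and check in a picture.

```bash
python3 -m handwheel '[{"dx":-0.04,"dy":0,"dz":0,"wx":0,"wy":0,"wz":0,"claw":0},{"dx":0,"dy":0.01,"dz":0.02,"wx":0,"wy":0,"wz":0,"claw":0},{"dx":0,"dy":0,"dz":0,"wx":0,"wy":0,"wz":0,"claw":0},{"dx":0,"dy":0,"dz":0,"wx":0,"wy":0,"wz":0,"claw":0}]'
python3 - <<'E'
from h import *
a=cam('scene')['frame']; b=cam('side')['frame']; w=cam('wrist')['frame']
r=lambda c:cv2.resize(c,(400,300),interpolation=2)
cv2.imwrite('pics/end.png',np.vstack([np.hstack([r(a[140:230,230:350]),r(b[190:280,180:300])]),np.hstack([r(a),r(w)])]))
E
```

```text
clock: 15.35
position: [0.5634, 0.2205, 0.0676]
tool_rot: [-3.14, -0.001, 1.588]
force: [-6.8, -1.2, -2.0]
grip_width: 0.0174
finger_force: 53.5
```

View pics/end.png

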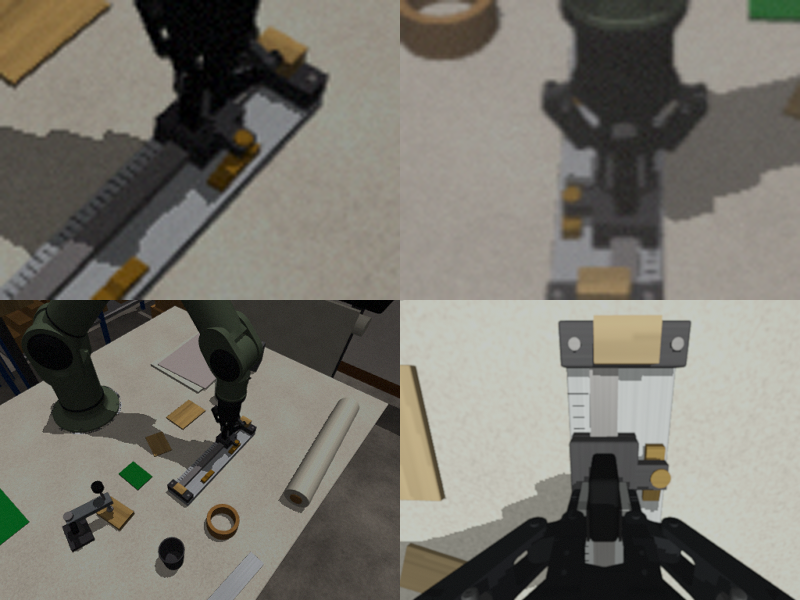

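The picture shows the ball housing over the thick-side clip's groove (wrist quadrant, (660,478)), the fin gripped, the thick chip at that end, and the rest of the bench undisturbed.

```bash
python3 -c "from workcell import job_done; print(job_done())"
```

```text
the job is handed in; nothing more can be done
None
```

I handed the job in: the gauge stopped at 20 mm on the thick board, and the carriage now rests in the thick-chip-side notch with the handle still gripped, about 15 s of the 56 s used. The knob push peaked at 38.7 N, close to the 40 N limit for the arm and gripper body, but only the fingertips touched it; no verdict was returned.

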